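# Fold the ratchet board rest flat

## Robot

A 7-joint arm with a two-finger parallel gripper is mounted at the origin on a cart in front of the work surface, level with it; the furniture and walls round the work are solid. World frame = base frame: x ahead of the robot, y to its left, z up, the work surface at z = 0. Lengths are in m, angles in rad, forces in N, time in s.
With the tool pointing down it reaches from about 0.35 to 0.9 m from the base axis. Payload 8.1 kg.
Tool frame: the origin (TCP) lies at the very end of the fingers, on their centre line; the grasp point (between the pads) lies arm.hold_point_z behind it (arm.hold_point_z is the distance from the TCP to the grasp point, in m); z points along the fingers, y is the line along which they close (so a half turn about z gives the same grasp; the last joint's range is limited). The gripper opens to 92 mm and grips with 3 to 60 N. Pads are 19 mm wide; open, the fingers measure 130 mm over their backs; the gripper's body (75 mm by 190 mm) begins 47 mm behind the grasp point.
Start: joints at [-1.258, 0.434, 0.025, 1.573, -0.012, 1.134, -0.075], TCP at [0.252, 0.572, 0.227] pointing down, gripper open.
Joint ranges: [-2.62, 2.62], [-0.44, 2.09], [-1.27, 1.32], [0.08, 2.57], [-1.32, 4.46], [0.12, 2], [-2.74, 2.74]. Speed limits (rad/s): [2.22, 2.22, 3.01, 3.01, 3.14, 3.14, 3.14].

## Interface

Orientations are given as a rotation vector (axis times angle).
In Python, from cell import arm, vision, job, cut_out gives the robot as it stands. The module is installed in compiled form; this text tells all that it offers.
- The arm moves only by the tool play_rows, never from a script. Its argument "increments" is text: rows parted by semicolons, each of 5 numbers parted by spaces: the shift along the tool's x, y, z in cm, then the turn about the tool's z in degrees, then the opening, from -1 (shut) to 1 (fully open), so that 0 is half open. A call has 1 to 5 rows; each row shifts and turns the commanded pose from where the row before left it, along the tool's axes as they then stand; what a row does not reach is not made up. A row lasts 1/12 s, in which the tool goes at most 41.7 mm and 7.16 degrees, less where a joint would pass 70% of its speed; a pose out of reach is approached as far as the arm can. A call is refused whole if a number of a shift passes 4.17 or a number of a turn 7.16, either way. A call with a gripper value outside its range is refused whole. The fingers move at their own pace and stop on an object; "grip_force" is the grip in N (left out, the last holds). Time passes only in rows, so rows that do not move let the fingers close. It gives the time, the measured TCP pose, the force, the opening and the grip force at its end, in the units of the state.
- arm.observe(): the state, without advancing time (a new reading comes with each control period).
- vision.get_image(name): name is "scene" or "top" or "wrist"; returns a dict with "frame" (400x640x3 uint8, red, green, blue), "z_map" (400x640 float32, m along the optical axis (not along the pixel's ray), 0 where there is no reading), "mtx" (3x3 intrinsics, pixels), "cam_to_world" (4x4, takes a point from camera to world coordinates). Camera axes: x right, y up, looking along -z (the intrinsics and any distortion apply to the point x, -y, -z); pixel columns grow to the right and rows downward; lengths in m; the calibration is good to about 2 mm. A picture is of the moment at which its call begins.
- job.sign_off(): hands the job in; it is judged then, once.
Trained networks look in a picture, given as the dict that the camera call returned (one of the last four; its "shot" number tells which), for a name from the list of things; names that differ only in an ending like _2 or _b are one class to them, and where a whole thing is asked for, a point or a joint stands for the part that bears it (a point fixed in the world has none). Each returns a list of dicts, best first, with "confidence" (0 to 1); they miss things now and then, are a little off and sometimes report something else, mostly with a low value. They report only what shows in the picture. A call takes as long as a camera call.
- cut_out(query, picture): "mask" (400x640 bool, what is visible of it) and "point" ([row, column] in pixels, amid what is visible of it).
The state is a dict: "clock": time; "joints": joint angles; "dq": joint speeds; "joint_efforts": joint torques, N m; "position": TCP position; "ee_rot": TCP orientation; "force": force on the tool from outside, world axes, zero at the start; "ft_torque": the same for the moment, N m; "width": opening from 0.0 (shut) to 1.0 (fully open); "gripper_force": force on a finger pad.
Only numpy, scipy, OpenCV 4.12 (cv2) and the standard library are available. Lean on these libraries where they do the work, as an engineer would, in place of code of your own. Each camera call takes 0.05 s, during which the arm holds its last target. There are 200 camera calls.

## Task

Fold the tilting board rest on the mat down flat: press the tab of its ratchet pawl down until the pawl tips over and stays clear of the teeth, then push the raised arm down past the teeth onto its stops, and finally press the cross pin at the nose end of the pawl down so that the pawl drops back into the teeth. Work with the fingertips only: do not raise the arm, do not pick anything up, and leave the loose things round the rest where they are.

Things in the scene. Friction and masses are not known exactly. Their poses are not given: they have to be found in the camera images.
- board_rest: tilting board rest, fixed: grey base plate 300 x 130 x 8 mm, slatted aluminium arm on a hinge, steel pawl. Origin on the table under the arm's hinge line. +x points along the base from the pawl's end (plate edge -152 mm) to the arm's free end (+148 mm); y along the hinge; z up. Hinge line at x 0, z 55 mm, with a toothed disc (radius 47 mm, 14 mm wide). Pawl pin at x -73, z 88 mm
- rest_arm (a joint): angle of the arm above level (rad): 0 = flat on its stops, 0.42 to 0.75 at the start. The arm is 100 mm wide and reaches 151 mm from the hinge line. Its hinge is stiff (0.4 N m of friction): it stays where it is left, and 2 to 5 N on its end, along the arc (down and outward), move it once the pawl is clear. With the pawl in it goes down no further than the next tooth (teeth 0.24 apart)
- pawl (a joint): angle of the pawl (rad): 0 = nose fully in the teeth, up to 0.1 = nose resting on a tooth (possible at the start), above 0.1 the teeth pass freely, 0.3 = pressed free, at its stop. The round steel weight (30 mm thick, 64 mm long) on top of it tips it to 0 from below 0.15 and to 0.3 from above 0.15 and keeps it there; about 0.5 N on the tab or the cross pin tips it over
- end_bar (a point): centre of the top face of the flat end bar of the arm (24 mm along the arm x 100 mm wide), 139 mm from the hinge line and 6 mm above the plane through it: the place to push down. Moves with the arm; 61 mm over the table when the arm is flat
- pawl_tab (a point): middle of the top face of the pawl's ribbed tab (28 mm long x 30 mm wide), at x -131 mm in the rest's frame; 101 mm over the table with the pawl in the teeth, 83 mm when pressed free (rigid stop). Moves with the pawl; pressing it down raises the nose. The weight's near side is then 34 mm from this point and rises 50 mm above the pressed tab
- pawl_nose (a point): centre of the round steel cross pin (13 mm thick, 28 mm long, parallel to the hinge line) at the nose end of the pawl; at x +7 mm of the rest's frame and 114 mm over the table with the pawl in the teeth, at x -4 mm and 136 mm over the table when free. Moves with the pawl; pressing it down puts the nose back into the teeth
- oscilloscope: oscilloscope, fixed, on the table to the right of the rest, with a keyboard on top; the highest point is about 0.3 m over the table. It stands between the robot's start and the rest: pass over it with the whole gripper clear (fingertips about 0.45 m up, and no further than about 0.5 m from the base: behind it is a loaded shelf) and keep off it. Origin under its middle
- heatsink: finned aluminium heat sink, 40 x 40 x 20 mm, lying loose beside the rest. Leave it alone. Origin at the centre of its underside.
- connector: small dark connector housing, 18 x 30 x 11 mm, lying loose beside the rest. Leave it alone. Origin at the centre of its underside.
- tape: roll of tape, 51 mm across, 19 mm high, lying flat. Leave it alone. Origin at the centre of its underside.
- pliers: long-nose pliers, 162 x 42 x 11 mm, lying flat. Leave it alone. Origin at the centre of its underside.
- spool: reel of solder wire, 60 mm across, 43 mm high, standing. Leave it alone. Origin at the centre of its underside.
- flux: small bottle with needle cap, 32 mm across, 82 mm high, standing. Leave it alone. Origin at the centre of its underside.

How it is judged:
On the way, in this order (a step that is already met when the one before it is completed fails the run):
1. the pawl is tipped free of the teeth while the arm is still up (value of joint pawl above 0.22 rad and value of joint rest_arm above 0.35 rad), for 0.2 s.
2. the arm lies flat on its stops, the pawl still free (value of joint rest_arm below 0.06 rad and value of joint pawl above 0.15 rad), for 0.2 s.
At the end, for the whole second after the job is handed in: the arm lies flat on its stops (within 0.06 rad) and is at rest, the pawl is back in the teeth (within 0.04 rad), and the loose things are within 20 mm of where they stood (value of joint rest_arm below 0.06 rad and value of joint pawl below 0.04 rad and velocity of joint rest_arm between -0.05 and 0.05 rad/s and distance of each of heatsink, connector, tape, pliers, spool, flux from where it was at the start of the episode below 0.02 m); the robot touches nothing.
It fails at once if the arm is raised instead of lowered (value of joint rest_arm above 0.85 rad).
It fails at once if a loose thing is lifted or shoved away (distance of any of heatsink, connector, tape, pliers, spool, flux from where it was at the start of the episode above 0.02 m).
It also fails if it takes over 51 s, if anything falls off the work surface, if the arm or the gripper's body presses on something with over 40 N, if the wrist force passes 120 N, or if a joint passes its speed limit or range.

## Working session

There is one attempt and no reset: what is moved stays moved. The work goes in short steps, Python scripts to look and compute and a tool call to move; the robot and the scene stay as the last step left them, time stands still between calls to the robot, and variables do not carry over. Pictures are saved under pics/ and viewed, at most 10 in all, crops included, and the job is handed in when it is done.

Besides the shell and the picture viewer there is one more tool, called as name(argument=value, ...), one argument or row to a line, values as JSON. play_rows: Moves the arm, as the interface text tells. Its arguments: {"type":"object","properties":{"increments":{"type":"string"},"grip_force":{"type":"number"}},"required":["increments"]}

```bash
mkdir -p pics
cat > h.py <<'E'
import numpy as np, cv2
from cell import arm, vision, job, cut_out
def save(p,n): cv2.imwrite('pics/'+n,p['frame'][:,:,::-1])
def pts(p,mask):
    r,c=np.nonzero(mask&(p['z_map']>0)); z=p['z_map'][r,c]
    K=p['mtx']; x=(c-K[0,2])/K[0,0]*z; y=(r-K[1,2])/K[1,1]*z
    P=np.c_[x,-y,-z,np.ones_like(z)]@p['cam_to_world'].T
    return P[:,:3]
E
python3 - <<'E'
from h import *
s=arm.observe(); print({k:np.round(v,3) for k,v in s.items()})
for n in ['scene','top']:
    p=vision.get_image(n); save(p,n+'1.png'); print(n,p['cam_to_world'].round(2).tolist())
    for q in ['board_rest','rest_arm','end_bar','pawl_tab','pawl_nose','pawl','oscilloscope','heatsink','connector','tape','pliers','spool','flux']:
        for d in cut_out(q,p)[:1]:
            P=pts(p,d['mask'])
            if len(P): print(q,round(d['confidence'],2),np.round(d['point']),np.median(P,0).round(3),P.min(0).round(3),P.max(0).round(3),len(P))
E
```

```text
{'clock': np.float64(0.0), 'joints': array([-1.258,  0.435,  0.025,  1.574, -0.012,  1.134, -0.075]), 'dq': array([ 0.   ,  0.001,  0.001, -0.   ,  0.002, -0.   ,  0.002]), 'joint_efforts': array([-1.0000e-03, -6.6785e+01,  9.8400e-01, -3.1446e+01, -6.1000e-02,
        4.3000e-02,  0.0000e+00]), 'position': array([0.252, 0.571, 0.226]), 'ee_rot': array([-6.480e-01, -3.074e+00,  2.000e-03]), 'force': array([-0.206,  0.753,  0.81 ]), 'ft_torque': array([-0.047,  0.004,  0.008]), 'gripper_force': np.float64(0.0), 'width': np.float64(0.997)}
scene [[-0.64, 0.44, -0.63, -0.24], [-0.76, -0.37, 0.53, 0.89], [0.0, 0.82, 0.57, 0.75], [0.0, 0.0, 0.0, 1.0]]
board_rest 0.59 [200. 326.] [0.492 0.227 0.044] [ 0.18   0.018 -0.003] [0.792 0.52  0.335] 3177
rest_arm 0.92 [167. 315.] [0.592 0.19  0.112] [ 0.202  0.001 -0.003] [0.834 0.54  0.393] 1444
end_bar 0.56 [166. 315.] [0.592 0.191 0.112] [ 0.427 -0.    -0.003] [0.847 0.27  0.144] 1431
pawl_tab 0.56 [193. 329.] [0.448 0.268 0.126] [0.242 0.12  0.   ] [0.664 0.473 0.336] 220
pawl_nose 0.69 [195. 327.] [0.446 0.268 0.126] [0.21  0.12  0.001] [0.64
[... 854 characters left out ...]
61 [175. 340.] [0.583 0.199 0.104] [ 0.486  0.121 -0.003] [0.69  0.285 0.146] 1494
pawl_tab 0.61 [216. 314.] [0.459 0.282 0.122] [0.396 0.22  0.004] [0.552 0.337 0.142] 563
pawl_nose 0.58 [216. 312.] [0.459 0.284 0.123] [0.399 0.227 0.004] [0.533 0.331 0.142] 546
pawl 0.92 [219. 312.] [0.461 0.282 0.122] [0.399 0.227 0.004] [0.536 0.329 0.142] 561
heatsink 0.5 [188. 293.] [0.572 0.331 0.016] [0.549 0.305 0.003] [0.595 0.354 0.026] 160
tape 0.68 [265. 252.] [0.339 0.443 0.019] [0.317 0.416 0.007] [0.36  0.462 0.024] 91
pliers 0.62 [214. 216.] [0.476 0.573 0.01 ] [0.457 0.563 0.002] [0.507 0.584 0.017] 63
spool 0.65 [143. 327.] [0.704 0.237 0.043] [ 0.681  0.207 -0.002] [0.737 0.265 0.052] 320
```

```bash
python3 -c "
import cv2
a=cv2.imread('pics/top1.png');cv2.imwrite('pics/a.png',cv2.resize(a[80:330,150:470],(768,600),interpolation=cv2.INTER_CUBIC))"
```

```text
(no output)
```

View pics/scene1.png

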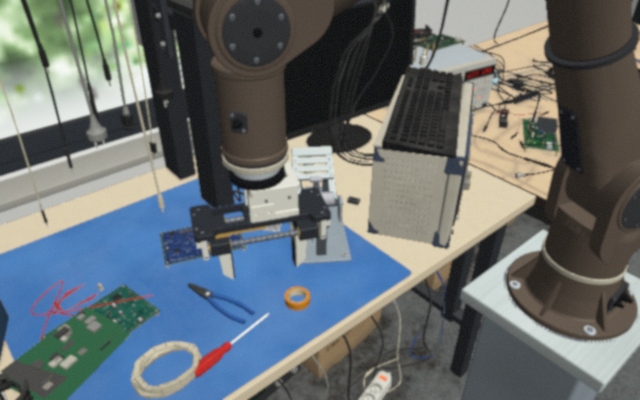

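View pics/a.png

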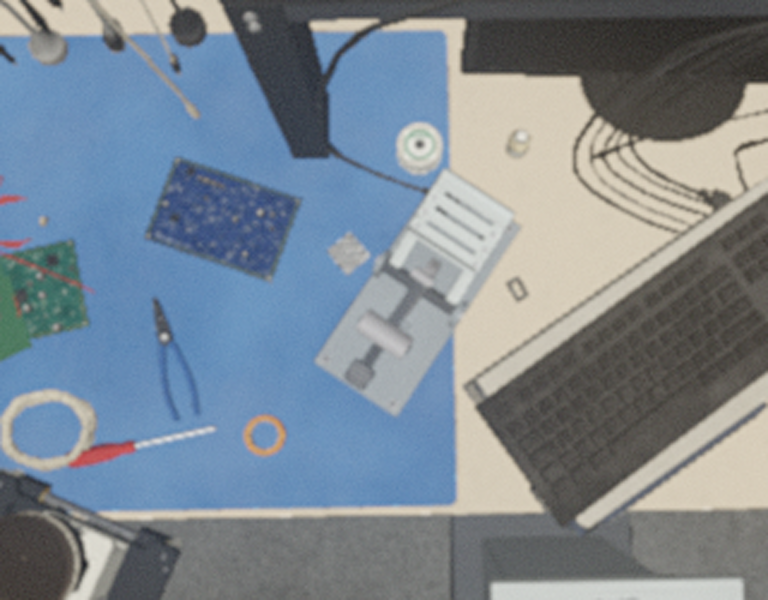

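Run:
```python
from h import *
p=vision.get_image('top')
d=cut_out('board_rest',p)[0]; P=pts(p,cv2.erode(d['mask'].astype(np.uint8),np.ones((2,2)))>0)
B=P[(P[:,2]>0.004)&(P[:,2]<0.016)]
print(len(B), cv2.minAreaRect(B[:,:2].astype(np.float32)*1000))
from scipy.optimize import minimize
# fit yaw & origin: scan yaw for min lateral spread
best=min(np.linspace(-1.2,0,241),key=lambda a:np.ptp(np.percentile(B[:,:2]@[-np.sin(a),np.cos(a)],[1,99])))
u=np.array([np.cos(best),np.sin(best)]);v=np.array([-u[1],u[0]])
lx=np.percentile(B[:,:2]@u,[0.5,99.5]);ly=np.percentile(B[:,:2]@v,[0.5,99.5])
o=u*(lx[0]+.152)+v*ly.mean()
print('yaw',best,'len',np.ptp(lx),'wid',np.ptp(ly),'origin',o, 'tab',o-.131*u,'nose',o+.007*u,'pin',o-.073*u)
for q in ['pawl','rest_arm']:
    Q=pts(p,cut_out(q,p)[0]['mask']); R=np.c_[(Q[:,:2]-o)@u,(Q[:,:2]-o)@v,Q[:,2]]
    print(q); H=R[R[:,2]>0.065]
    for a in np.arange(-.16,.16,.01):
        S=H[(H[:,0]>=a)&(H[:,0]<a+.01)]
        if len(S)>3: print(round(a+.005,3),len(S),S[:,1].min().round(3),np.median(S[:,1]).round(3),S[:,1].max().round(3),np.percentile(S[:,2],[10,50,90]).round(3))
np.save('o.npy',np.r_[o,best])
for n in ['flux','connector','spool','heatsink']:
    for d in cut_out(n,p)[:2]: print(n,d['confidence'],d['point'])
q=p['z_map'];A=pts(p,np.ones_like(q,bool));S=A[(A[:,2]>.2)&(A[:,0]>.1)&(A[:,1]<.25)&(A[:,0]<.65)];print('scope',S.min(0),S.max(0))
S=S[S[:,2]<.32]; print(cv2.boxPoints(cv2.minAreaRect(S[:,:2].astype(np.float32))))
```

```text
1879 ((516.8671264648438, 240.17990112304688), (127.86939239501953, 298.54156494140625), 54.71739959716797)
yaw -0.61 len 0.28796688328230824 wid 0.12561997496930094 origin [0.52217191 0.23719912] tab [0.41479802 0.31224476] nose [0.52790944 0.23318905] pin [0.4623376  0.27901845]
pawl
-0.145 20 -0.012 0.0 0.012 [0.096 0.099 0.102]
-0.135 34 -0.013 0.001 0.015 [0.095 0.098 0.1  ]
-0.125 32 -0.013 0.0 0.014 [0.095 0.096 0.099]
-0.115 15 -0.005 0.001 0.007 [0.094 0.096 0.097]
-0.105 17 -0.005 0.001 0.007 [0.092 0.094 0.097]
-0.095 40 -0.029 0.0 0.029 [0.093 0.126 0.131]
-0.085 86 -0.031 0.001 0.033 [0.131 0.134 0.138]
-0.075 82 -0.032 -0.001 0.032 [0.133 0.135 0.138]
-0.065 41 -0.028 -0.002 0.029 [0.107 0.131 0.134]
-0.055 16 -0.005 0.001 0.007 [0.105 0.108 0.11 ]
-0.045 15 -0.004 0.001 0.007 [0.108 0.11  0.112]
-0.035 14 -0.004 0.002 0.007 [0.109 0.112 0.116]
-0.025 14 -0.003 0.002 0.007 [0.113 0.115 0.117]
-0.015 15 -0.003 0.001 0.007 [0.116 0.118 0.12 ]
-0.005 23 -0.009 0.001 0.01 [0.12  0.124 0.128]
0.005 16 -0.007 0.003 0.012 [0.125 0.127 0.129]
rest_arm
-0.005 31 -0.047 -0.005 0.
[... 223 characters left out ...]
106 -0.046 0.001 0.052 [0.093 0.1   0.105]
0.055 126 -0.046 0.003 0.052 [0.095 0.099 0.102]
0.065 101 -0.046 0.003 0.053 [0.1   0.105 0.111]
0.075 121 -0.046 0.002 0.051 [0.109 0.113 0.115]
0.085 101 -0.047 0.003 0.052 [0.116 0.119 0.123]
0.095 114 -0.047 0.002 0.052 [0.122 0.124 0.127]
0.105 125 -0.047 0.002 0.052 [0.129 0.133 0.137]
0.115 136 -0.047 0.002 0.052 [0.135 0.139 0.143]
0.125 39 -0.046 -0.0 0.043 [0.138 0.14  0.143]
flux 0.61 [138.8, 363.6]
spool 0.75 [141.5, 325.2]
heatsink 0.66 [187.3, 294.6]
scope [ 0.10020814 -0.2621245   0.20068917] [0.62767568 0.19050853 0.52669486]
[[ 0.2224763   0.09169066]
 [ 0.47070765 -0.2821552 ]
 [ 0.6385393  -0.17071599]
 [ 0.39030796  0.20312986]]
```

play_rows(
  increments="0 0 0 -7.16 -1;0 0 0 -7.16 -1;0 0 0 -7.16 -1;0 0 0 -7.16 -1;0 0 0 -7.16 -1",
)

```text
clock: 2.22
position: [0.2525, 0.5718, 0.2268]
ee_rot: [-0.337, 3.123, 0.0]
force: [-0.5, -0.9, 0.0]
width: 0.693
gripper_force: 0.0
```

play_rows(
  increments="0 0 0 -7.16 -1;0 0 0 -7.16 -1;0 0 0 -7.16 -1;0 0 0 -7.16 -1;0 0 0 -7.16 -1",
)

```text
clock: 2.63
position: [0.2526, 0.5717, 0.2268]
ee_rot: [-1.281, 2.869, 0.0]
force: [-0.3, -0.1, 0.3]
width: 0.326
gripper_force: 0.0
```

play_rows(
  increments="0 0 0 -7.16 -1;0 0 0 0 -1;0 0 0 0 -1",
)

```text
clock: 2.88
position: [0.2526, 0.5717, 0.2267]
ee_rot: [1.443, -2.79, -0.0]
force: [0.3, 0.1, 0.0]
width: 0.106
gripper_force: 0.0
```

```bash
cat >> h.py <<'E'
from scipy.spatial.transform import Rotation as Ro
ox,oy,yaw=np.load('o.npy') 
def to(lx,ly,z):
    s=arm.observe(); u=np.array([np.cos(yaw),np.sin(yaw)]);v=np.array([-u[1],u[0]])
    t=np.r_[np.array([ox,oy])+lx*u+ly*v,z]; R=Ro.from_rotvec(s['ee_rot']).as_matrix()
    d=s['position'][:2]-[ox,oy]
    print('t',s['clock'],'local',np.round([d@u,d@v,s['position'][2]],4),'d(cm)',((t-s['position'])@R*100).round(2),
     'yaw y',np.degrees(np.arctan2(R[1,1],R[0,1])).round(1),'q',s['joints'].round(2),'F',s['force'].round(1),'w',s['width'], 'hz',arm.hold_point_z)
E
python3 -c "
from h import *
to(-.136,.001,.2)"
```

```text
t 2.8833 local [-0.4125  0.1197  0.2267] d(cm) [ 11.7  -27.73   2.66] yaw y 144.7 q [-1.05  0.45 -0.28  1.55  0.13  1.15  1.17] F [0.3 0.1 0. ] w 0.1058571379521214 hz 0.0188
```

play_rows(
  increments="1.2 -3 0 0 -1;1.5 -3.6 0.3 0 -1;1.5 -3.6 0.4 0 -1;1.5 -3.6 0.4 0 -1;1.5 -3.6 0.4 0 -1",
)

```text
clock: 3.3
position: [0.3542, 0.4113, 0.2117]
ee_rot: [-1.442, 2.79, 0.0]
force: [1.1, -0.1, 0.4]
width: 0.003
gripper_force: 0.0
```

play_rows(
  increments="1.5 -3.6 0.4 0 -1;1.5 -3.4 0.4 0 -1;1.5 -3.3 0.4 0 -1;0 0 0 0 -1;0 0 0 0 -1",
)

```text
clock: 3.72
position: [0.4133, 0.3146, 0.1997]
ee_rot: [1.436, -2.794, 0.001]
force: [-0.7, 0.7, 0.4]
width: 0.003
gripper_force: 0.0
```

```bash
python3 -c "
from h import *
to(-.136,.001,.115)
p=vision.get_image('top');save(p,'top2.png')
a=p['frame'][150:350,200:456,::-1];cv2.imwrite('pics/b.png',cv2.resize(a,(768,600),interpolation=cv2.INTER_CUBIC))"
```

```text
t 3.7167 local [-0.1335  0.001   0.1997] d(cm) [0.   0.25 8.47] yaw y 144.4 q [-0.59  0.3  -0.21  1.85  0.08  1.    1.69] F [-0.7  0.7  0.4] w 0.0031236096251358613 hz 0.0188
```

View pics/b.png

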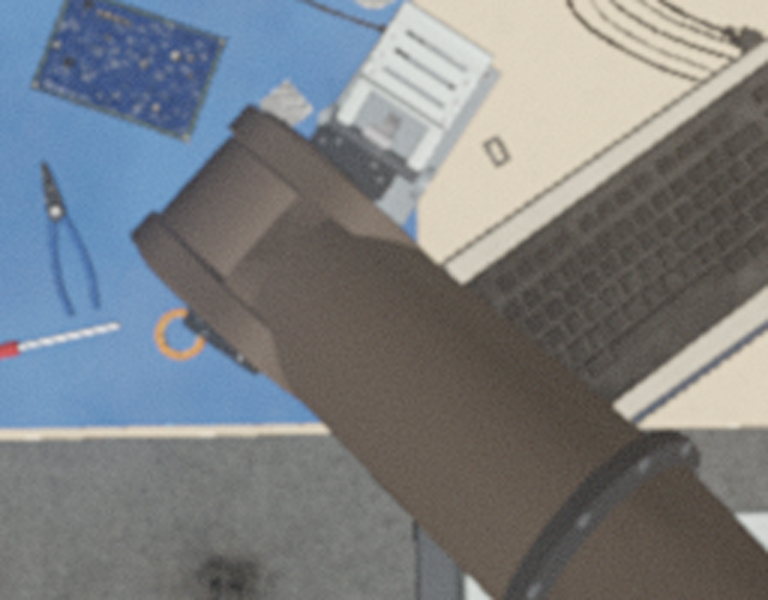

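The hand is over the pawl end, and the forearm covers the scope's near corner (around 470,330 in the crop). I'll check its clearance from depth while descending.

play_rows(
  increments="0 0.25 2 0 -1;0 0 2.5 0 -1;0 0 2.5 0 -1;0 0 0.8 0 -1;0 0 0 0 -1",
)

```text
clock: 4.18
position: [0.4081, 0.3187, 0.1201]
ee_rot: [1.448, -2.784, 0.0]
force: [-0.5, 0.3, 1.0]
width: 0.005
gripper_force: 0.0
```

```bash
python3 -c "
from h import *
to(-.136,.001,.083)
p=vision.get_image('top')
for c,r in [(250,170),(330,250),(430,300),(500,400),(580,450)]:
    m=np.zeros((400,640),bool);m[150+r//3,200+c//3]=1;print(pts(p,m).round(3))
p=vision.get_image('wrist');save(p,'w1.png')
"
```

```text
t 4.1833 local [-0.1402  0.0014  0.1201] d(cm) [ 0.03 -0.42  3.71] yaw y 145.0 q [-0.61  0.4  -0.21  1.94  0.11  0.82  1.66] F [-0.5  0.3  1. ] w 0.004967903398236112 hz 0.0188
[[0.455 0.326 0.486]]
[[0.401 0.275 0.584]]
[[0.374 0.226 0.626]]
[[0.334 0.203 0.696]]
[[0.315 0.173 0.714]]
```

View pics/w1.png

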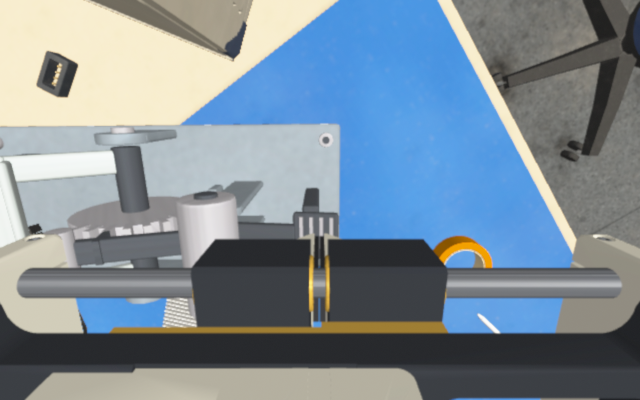

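The wrist view shows the closed fingers right over the ribbed tab (~316,222), with the weight to the left (~207,230). Pressing.

play_rows(
  increments="0 -0.2 1 0 -1;0 0 1 0 -1;0 0 0.7 0 -1;0 0 0.5 0 -1;0 0 0 0 -1",
)

```text
clock: 4.7
position: [0.411, 0.3165, 0.0885]
ee_rot: [1.448, -2.786, 0.001]
force: [-0.1, -0.4, 0.1]
width: 0.004
gripper_force: 0.0
```

```bash
python3 -c "
from h import *
to(-.136,.001,.083)
p=vision.get_image('wrist');save(p,'w2.png')
"
```

```text
t 4.7 local [-0.1366  0.0013  0.0885] d(cm) [ 0.03 -0.06  0.55] yaw y 144.9 q [-0.61  0.44 -0.2   1.97  0.13  0.74  1.65] F [-0.1 -0.4  0.1] w 0.0038840067201202774 hz 0.0188
```

View pics/w2.png

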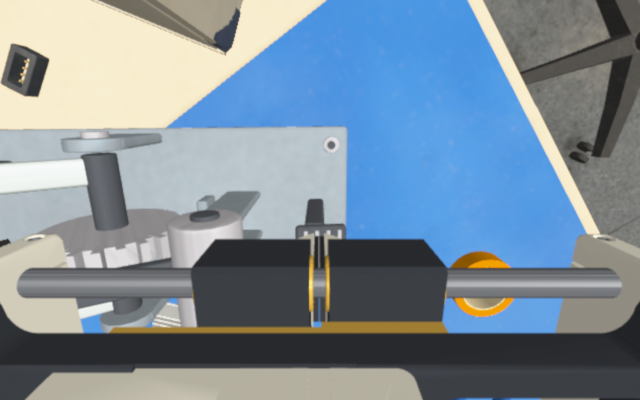

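play_rows(
  increments="0 0 0.3 0 -1;0 0 0 0 -1;0 0 -2 0 -1;0 0 -4 0 -1;0 0 -4.1 0 -1",
)

```text
clock: 5.17
position: [0.4105, 0.3163, 0.188]
ee_rot: [1.448, -2.784, 0.001]
force: [1.1, 1.6, 0.0]
width: 0.006
gripper_force: 0.0
```

play_rows(
  increments="0 -2 -1 0 -1;0 -3.7 0 0 -1;0 -3.7 0 0 -1;0 -3.7 0 0 -1;0 -3.7 0 0 -1",
)

```text
clock: 5.58
position: [0.5504, 0.2195, 0.1984]
ee_rot: [-1.449, 2.786, -0.0]
force: [-0.3, 1.0, -0.0]
width: 0.005
gripper_force: 0.0
```

play_rows(
  increments="0 -3.5 0 0 -1;0 -2.5 0 0 -1;0 -1.2 0 0 -1;0 0 0 0 -1;0 0 0 0 -1",
)

```text
clock: 6.0
position: [0.6075, 0.1797, 0.1975]
ee_rot: [1.448, -2.787, -0.001]
force: [-0.4, 0.7, 0.2]
width: 0.0
gripper_force: 0.0
```

Run:
```python
from h import *
to(.105,.001,.16)
u=np.array([np.cos(yaw),np.sin(yaw)]);v=np.array([-u[1],u[0]])
for n in ['scene','top']:
    p=vision.get_image(n); save(p,n+'3.png')
    for q in ['pawl','rest_arm']:
        for d in cut_out(q,p)[:1]:
            Q=pts(p,d['mask']); R=np.c_[(Q[:,:2]-[ox,oy])@u,(Q[:,:2]-[ox,oy])@v,Q[:,2]]
            R=R[(abs(R[:,1])<.06)&(R[:,2]>.06)&(R[:,2]<.16)]
            print(n,q,d['confidence'])
            for a in np.arange(-.16,.16,.02):
                S=R[(R[:,0]>=a)&(R[:,0]<a+.02)]
                if len(S)>3: print(round(a+.01,2),len(S),np.percentile(S[:,2],[10,50,90]).round(3),end=' | ')
            print()
```

```text
t 6.0 local [0.1029 0.0017 0.1975] d(cm) [ 0.07 -0.22  3.75] yaw y 144.9 q [-0.29  0.48 -0.13  1.58  0.07  1.09  2.1 ] F [-0.4  0.7  0.2] w 0.0002115466383072416 hz 0.0188
scene pawl 0.81
-0.15 80 [0.079 0.083 0.085] | -0.13 79 [0.083 0.085 0.087] | -0.11 220 [0.087 0.12  0.128] | -0.09 304 [0.09  0.131 0.135] | -0.05 38 [0.115 0.119 0.123] | -0.03 59 [0.121 0.127 0.133] | -0.01 77 [0.134 0.139 0.143] | 
scene rest_arm 0.88
-0.01 53 [0.061 0.064 0.092] | 0.01 92 [0.063 0.072 0.077] | 0.03 168 [0.077 0.086 0.102] | 0.05 175 [0.09  0.099 0.102] | 0.07 279 [0.104 0.109 0.114] | 0.09 312 [0.116 0.122 0.129] | 0.11 327 [0.128 0.135 0.141] | 
top pawl 0.66
-0.15 25 [0.082 0.084 0.086] | -0.13 65 [0.082 0.085 0.088] | -0.11 31 [0.085 0.089 0.093] | -0.09 167 [0.128 0.133 0.136] | -0.07 85 [0.107 0.129 0.133] | -0.05 30 [0.112 0.117 0.121] | -0.03 32 [0.122 0.128 0.132] | -0.01 55 [0.134 0.141 0.145] | 
top rest_arm 0.8
-0.01 86 [0.062 0.064 0.067] | 0.01 117 [0.062 0.07  0.096] | 0.03 97 [0.077 0.082 0.087] | 0.05 45 [0.088 0.1   0.104] | 0.07 42 [0.102 0.109 0.114] | 0.09 129 [0.117 0.122 0.126] | 0.11 46 [0.128 0.135 0.14 ] | 0.13 6 [0.137 0.141 0.143] |
```

play_rows(
  increments="0 0 2 0 -1;0 0 2 0 -1;0 0 0.7 0 -1;0 -0.3 0.6 0 -1;0 -0.35 0.6 0 -1",
)

```text
clock: 6.72
position: [0.6135, 0.1759, 0.1389]
ee_rot: [-1.45, 2.786, 0.0]
force: [-0.9, 1.1, 3.0]
width: -0.0
gripper_force: 1.2
```

play_rows(
  increments="0 -0.35 0.6 0 -1;0 -0.35 0.6 0 -1;0 -0.3 0.6 0 -1;0 -0.3 0.6 0 -1;0 -0.25 0.6 0 -1",
)

```text
clock: 7.13
position: [0.6268, 0.1667, 0.1085]
ee_rot: [-1.448, 2.786, 0.0]
force: [0.3, 1.7, 2.0]
width: 0.003
gripper_force: 1.1
```

Run:
```python
from h import *
to(.133,.001,.061)
```

```text
t 7.1333 local [0.1262 0.0021 0.1085] d(cm) [ 0.11 -0.68  4.76] yaw y 144.9 q [-0.26  0.59 -0.12  1.63  0.08  0.93  2.12] F [0.3 1.7 2. ] w 0.002618997221557178 hz 0.0188
```

play_rows(
  increments="0 -0.2 0.6 0 -1;0 -0.15 0.6 0 -1;0 -0.1 0.6 0 -1;0 -0.1 0.6 0 -1;0 -0.1 0.6 0 -1",
)

```text
clock: 7.55
position: [0.6316, 0.1624, 0.0782]
ee_rot: [-1.448, 2.788, -0.001]
force: [1.3, 0.0, 2.4]
width: 0.007
gripper_force: 1.1
```

play_rows(
  increments="0 0 0.6 0 -1;0 0 0.5 0 -1;0 0 0.3 0 -1;0 0 0.3 0 -1;0 0 0 0 -1",
)

```text
clock: 7.97
position: [0.631, 0.1626, 0.0614]
ee_rot: [1.449, -2.787, 0.0]
force: [0.4, -0.1, 0.6]
width: 0.005
gripper_force: 0.0
```

Run:
```python
from h import *
to(.133,.001,.061)
```

```text
t 7.9667 local [0.1319 0.0012 0.0614] d(cm) [ 0.02 -0.11  0.04] yaw y 144.9 q [-0.26  0.64 -0.11  1.66  0.09  0.84  2.12] F [ 0.4 -0.1  0.6] w 0.005048487495732286 hz 0.0188
```

play_rows(
  increments="0 0 0.15 0 -1;0 0 0.15 0 -1;0 0 0 0 -1;0 0 0 0 -1",
)

```text
clock: 8.3
position: [0.6312, 0.1629, 0.0608]
ee_rot: [-1.449, 2.787, -0.0]
force: [-7.6, -3.8, 20.2]
width: 0.007
gripper_force: 10.7
```

play_rows(
  increments="0 0 -1 0 -1;0 0 -4 0 -1;0 0 -4 0 -1;0 0 -4 0 -1;0 1 -0.5 0 -1",
)

```text
clock: 8.72
position: [0.6272, 0.1686, 0.2013]
ee_rot: [-1.441, 2.779, -0.004]
force: [1.6, 0.7, -0.2]
width: 0.004
gripper_force: 0.0
```

play_rows(
  increments="0 3 0 0 -1;0 3.5 0 0 -1;0 3.3 0 0 -1;0 2.3 0 0 -1;0 0 0 0 -1",
)

```text
clock: 9.13
position: [0.5189, 0.2428, 0.1937]
ee_rot: [1.458, -2.781, -0.005]
force: [-0.1, 0.2, 0.2]
width: 0.006
gripper_force: 0.0
```

Run:
```python
from h import *
u=np.array([np.cos(yaw),np.sin(yaw)]);v=np.array([-u[1],u[0]])
to(.001,.001,.145)
p=vision.get_image('scene'); save(p,'scene4.png')
for q in ['pawl','rest_arm']:
    for d in cut_out(q,p)[:1]:
        Q=pts(p,d['mask']); R=np.c_[(Q[:,:2]-[ox,oy])@u,(Q[:,:2]-[ox,oy])@v,Q[:,2]]
        R=R[(abs(R[:,1])<.06)&(R[:,2]>.04)&(R[:,2]<.16)]
        print(q,d['confidence'])
        for a in np.arange(-.16,.16,.02):
            S=R[(R[:,0]>=a)&(R[:,0]<a+.02)]
            if len(S)>3: print(round(a+.01,2),len(S),np.percentile(S[:,2],[10,50,90]).round(3),S[:,1].mean().round(3),end=' | ')
        print()
p=vision.get_image('wrist'); save(p,'w4.png')
```

```text
t 9.1333 local [-0.0059  0.0027  0.1937] d(cm) [ 0.17 -0.71  4.87] yaw y 145.4 q [-0.41  0.39 -0.16  1.73  0.07  1.02  1.94] F [-0.1  0.2  0.2] w 0.005988926368639458 hz 0.0188
pawl 0.89
-0.15 76 [0.079 0.083 0.085] 0.003 | -0.13 81 [0.083 0.085 0.087] 0.004 | -0.11 221 [0.087 0.121 0.129] 0.005 | -0.09 299 [0.09  0.13  0.135] 0.004 | -0.05 38 [0.116 0.119 0.122] 0.004 | -0.03 57 [0.123 0.128 0.132] 0.004 | -0.01 80 [0.133 0.139 0.143] 0.004 | 
rest_arm 0.56
-0.01 86 [0.053 0.062 0.099] 0.04 | 0.01 30 [0.058 0.061 0.091] 0.039 | 0.03 51 [0.058 0.06  0.063] 0.021 | 0.05 189 [0.059 0.065 0.072] 0.006 | 0.07 40 [0.059 0.061 0.063] 0.008 | 0.09 115 [0.059 0.061 0.062] 0.007 | 0.11 118 [0.058 0.06  0.062] 0.01 | 0.13 140 [0.059 0.062 0.064] 0.01 | 0.15 16 [0.059 0.06  0.062] 0.009 |
```

View pics/w4.png

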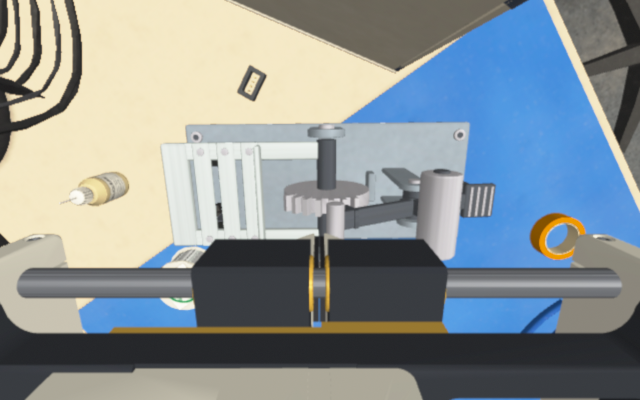

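Run:
```python
from h import *
u=np.array([np.cos(yaw),np.sin(yaw)]);v=np.array([-u[1],u[0]])
p=vision.get_image('wrist')
L=lambda Q:np.c_[(Q[:,:2]-[ox,oy])@u,(Q[:,:2]-[ox,oy])@v,Q[:,2]]
m=np.zeros((400,640),bool);m[195:236,322:354]=1
R=L(pts(p,m));R=R[R[:,2]>.128];print('pin',len(R),R.min(0).round(3),np.median(R,0).round(3),R.max(0).round(3))
m[:]=0;m[175:255,415:465]=1;R=L(pts(p,m));R=R[R[:,2]>.11];print('weight',R.min(0).round(3),np.median(R,0).round(3),R.max(0).round(3))
```

```text
pin 787 [-0.023 -0.011  0.128] [-0.012 -0.     0.14 ] [-0.001  0.011  0.196]
weight [-0.102 -0.036  0.115] [-0.084 -0.005  0.132] [-0.024  0.032  0.276]
```

Pin sits at about x −8 mm in my frame (337,218 in the picture); the fingers at −5 mm will land on it.

play_rows(
  increments="0.1 0 2 0 -1;0 0 2 0 -1;0 0 0.8 0 -1;0 0 0.6 0 -1;0 0 0.5 0 -1",
)

```text
clock: 9.8
position: [0.5251, 0.2355, 0.1347]
ee_rot: [-1.446, 2.788, -0.003]
force: [5.0, -9.1, 6.4]
width: 0.005
gripper_force: 5.5
```

play_rows(
  increments="0 -0.1 0.5 0 -1;0 -0.1 0.4 0 -1;0 -0.1 0.3 0 -1;0 0 0.1 0 -1;0 0 0 0 -1",
)

```text
clock: 10.22
position: [0.5305, 0.2317, 0.1232]
ee_rot: [-1.441, 2.787, -0.008]
force: [8.3, -10.8, 6.5]
width: 0.005
gripper_force: 6.6
```

Run:
```python
from h import *
to(.001,.001,.121)
```

```text
t 10.2167 local [0.0099 0.0003 0.1232] d(cm) [-0.06  0.9   0.22] yaw y 144.7 q [-0.4   0.47 -0.15  1.8   0.09  0.87  1.93] F [  8.3 -10.8   6.5] w 0.004918089154504996 hz 0.0188
```

play_rows(
  increments="0 0 -2 0 -1;0 0 -3 0 -1;0 0 -2 0 -1;0 0 0 0 -1;0 0 0 0 -1",
)

```text
clock: 10.63
position: [0.5273, 0.236, 0.1935]
ee_rot: [-1.446, 2.785, -0.0]
force: [-0.4, -0.2, -1.3]
width: 0.005
gripper_force: 0.0
```

Run:
```python
from h import *
to(-.01,.001,.145)
u=np.array([np.cos(yaw),np.sin(yaw)]);v=np.array([-u[1],u[0]])
p=vision.get_image('scene')
for q in ['pawl','rest_arm']:
    for d in cut_out(q,p)[:1]:
        Q=pts(p,d['mask']); R=np.c_[(Q[:,:2]-[ox,oy])@u,(Q[:,:2]-[ox,oy])@v,Q[:,2]]
        R=R[(abs(R[:,1])<.06)&(R[:,2]>.04)&(R[:,2]<.16)]
        print(q,d['confidence'])
        for a in np.arange(-.16,.16,.02):
            S=R[(R[:,0]>=a)&(R[:,0]<a+.02)]
            if len(S)>3: print(round(a+.01,2),len(S),np.percentile(S[:,2],[10,50,90]).round(3),end=' | ')
        print()
p=vision.get_image('wrist'); save(p,'w5.png')
```

```text
t 10.6333 local [0.0049 0.0019 0.1935] d(cm) [0.11 1.5  4.85] yaw y 144.9 q [-0.4   0.39 -0.16  1.73  0.07  1.02  1.95] F [-0.4 -0.2 -1.3] w 0.004677379333915487 hz 0.0188
pawl 0.62
-0.15 70 [0.081 0.083 0.085] | -0.13 70 [0.083 0.085 0.087] | -0.11 219 [0.087 0.12  0.129] | -0.09 298 [0.09  0.13  0.135] | -0.05 42 [0.115 0.119 0.122] | -0.03 55 [0.123 0.127 0.132] | -0.01 71 [0.129 0.138 0.142] | 
rest_arm 0.65
-0.01 82 [0.055 0.063 0.138] | 0.01 28 [0.059 0.06  0.091] | 0.03 50 [0.059 0.06  0.063] | 0.05 187 [0.059 0.066 0.071] | 0.07 29 [0.059 0.061 0.064] | 0.09 122 [0.058 0.061 0.063] | 0.11 114 [0.058 0.06  0.062] | 0.13 161 [0.059 0.061 0.064] | 0.15 26 [0.059 0.061 0.063] |
```

View pics/w5.png

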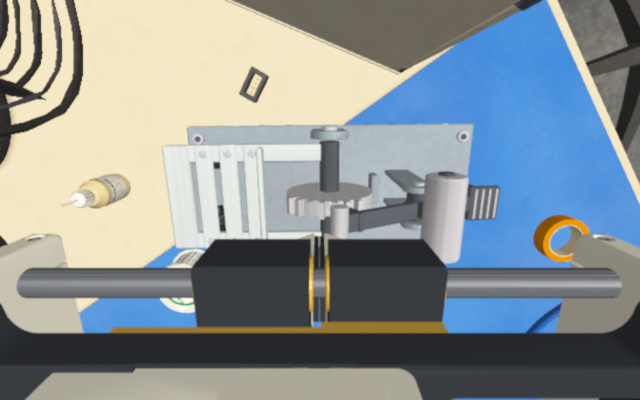

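The fingers had settled 14 mm ahead of the pin (pin still up at ~340,220), so they slid down its front. Shifting back over it.

play_rows(
  increments="0 0.8 0 0 -1;0.1 0.7 0 0 -1;0 0 0 0 -1;0 0 0 0 -1;0 0 0 0 -1",
)

```text
clock: 11.25
position: [0.513, 0.2435, 0.1917]
ee_rot: [1.45, -2.787, 0.0]
force: [1.1, -0.1, -0.4]
width: 0.005
gripper_force: 0.0
```

Run:
```python
from h import *
to(-.010,.001,.145)
```

```text
t 11.25 local [-1.110e-02 -1.000e-04  1.917e-01] d(cm) [-0.11 -0.11  4.67] yaw y 145.0 q [-0.42  0.38 -0.16  1.75  0.07  1.01  1.92] F [ 1.1 -0.1 -0.4] w 0.005238057394971654 hz 0.0188
```

play_rows(
  increments="0 0 2 0 -1;0 0 1.8 0 -1;0 0 0.6 0 -1;0 0 0.4 0 -1;0 0 0.4 0 -1",
)

```text
clock: 11.67
position: [0.5136, 0.2433, 0.1399]
ee_rot: [-1.448, 2.787, -0.0]
force: [-0.2, 0.0, 1.1]
width: 0.003
gripper_force: 0.4
```

play_rows(
  increments="0 -0.1 0.4 0 -1;0 -0.1 0.4 0 -1;0 -0.1 0.4 0 -1;0 -0.1 0.4 0 -1;0 0 0.3 0 -1",
)

```text
clock: 12.08
position: [0.5166, 0.2409, 0.1204]
ee_rot: [-1.449, 2.788, -0.0]
force: [0.0, -0.4, 0.4]
width: 0.003
gripper_force: 0.0
```

Run:
```python
from h import *
to(-.005,.001,.121)
```

```text
t 12.0833 local [-0.0067 -0.0002  0.1204] d(cm) [-0.12 -0.17 -0.06] yaw y 144.9 q [-0.42  0.46 -0.16  1.82  0.09  0.86  1.91] F [ 0.  -0.4  0.4] w 0.00338638196458399 hz 0.0188
```

play_rows(
  increments="0 0 0.2 0 -1;0 0 0 0 -1;0 0 -3 0 -1;0 0 -4 0 -1;0 0 -2 0 -1",
)

```text
clock: 12.5
position: [0.5173, 0.2418, 0.2123]
ee_rot: [-1.448, 2.784, 0.0]
force: [0.7, 1.1, 0.3]
width: 0.005
gripper_force: 0.0
```

play_rows(
  increments="0 0 -2 0 -1;0 0 0 0 -1;0 0 0 0 -1",
)

```text
clock: 12.75
position: [0.5169, 0.2415, 0.2298]
ee_rot: [-1.448, 2.785, 0.0]
force: [-1.0, -0.1, -1.6]
width: 0.003
gripper_force: 0.0
```

Run:
```python
from h import *
to(-.01,.001,.145)
u=np.array([np.cos(yaw),np.sin(yaw)]);v=np.array([-u[1],u[0]])
p=vision.get_image('scene')
for q in ['pawl','rest_arm']:
    for d in cut_out(q,p)[:1]:
        Q=pts(p,d['mask']); R=np.c_[(Q[:,:2]-[ox,oy])@u,(Q[:,:2]-[ox,oy])@v,Q[:,2]]
        R=R[(abs(R[:,1])<.06)&(R[:,2]>.04)&(R[:,2]<.16)]
        print(q,d['confidence'])
        for a in np.arange(-.16,.16,.02):
            S=R[(R[:,0]>=a)&(R[:,0]<a+.02)]
            if len(S)>3: print(round(a+.01,2),len(S),np.percentile(S[:,2],[10,50,90]).round(3),end=' | ')
        print()
p=vision.get_image('wrist'); save(p,'w6.png')
```

```text
t 12.75 local [-0.0067  0.0005  0.2298] d(cm) [-0.03  0.34  8.48] yaw y 144.9 q [-0.41  0.35 -0.16  1.7   0.06  1.1   1.94] F [-1.  -0.1 -1.6] w 0.0032538948214701716 hz 0.0188
pawl 0.81
-0.15 59 [0.101 0.103 0.105] | -0.13 47 [0.1   0.101 0.104] | -0.11 25 [0.096 0.096 0.099] | -0.09 431 [0.095 0.125 0.135] | -0.07 65 [0.1   0.135 0.137] | -0.03 24 [0.109 0.111 0.113] | -0.01 73 [0.111 0.115 0.12 ] | 0.01 17 [0.117 0.12  0.122] | 
rest_arm 0.64
-0.09 4 [0.109 0.113 0.119] | -0.05 9 [0.042 0.047 0.053] | -0.01 135 [0.052 0.058 0.065] | 0.01 30 [0.058 0.061 0.089] | 0.03 38 [0.058 0.06  0.063] | 0.05 190 [0.059 0.065 0.071] | 0.07 28 [0.058 0.061 0.063] | 0.09 113 [0.059 0.061 0.063] | 0.11 152 [0.058 0.06  0.062] | 0.13 187 [0.059 0.061 0.063] | 0.15 24 [0.06  0.061 0.063] |
```

View pics/w6.png

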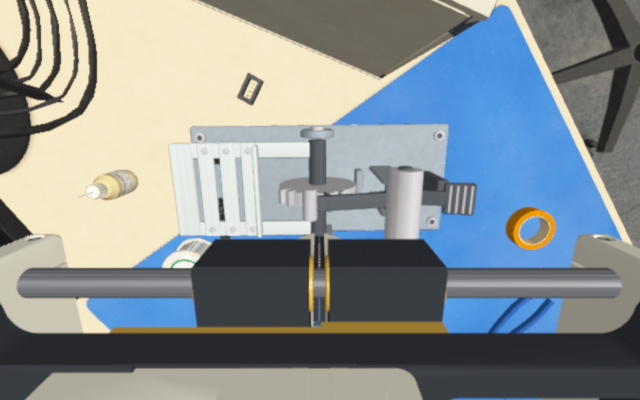

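The picture and depth agree: the pin (~310,205) is down at a height of 120 mm, the tab is at about 102 mm, the arm is flat at 61 mm, and the robot is clear.

```bash
python3 -c "
from h import *
print(job.sign_off())"
```

```text
the job is handed in; nothing more can be done
None
```

The board rest is folded flat with the pawl back in the teeth, by the last camera measurements; the job was handed in at about 13 s of the 51 s limit, and the sign-off gave no verdict. My first press on the cross pin slid off its front, so I re-centred and pressed again.

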